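Re-index the accelerometer arm to the tall stud

ROBOT

A 6-joint arm with a two-finger parallel gripper is mounted at the origin on a cart in front of the work surface, level with it; the furniture and walls round the work are solid. World frame = base frame: x ahead of the robot, y to its left, z up, the work surface at z = 0. Lengths are in m, angles in degrees, forces in N, time in s.
With the tool pointing down it reaches from about 0.15 to 0.775 m from the base axis. Payload 6.1 kg.
Tool frame: the origin (TCP) lies at the very end of the fingers, on their centre line; the grasp point (between the pads) lies 19 mm behind it; z points along the fingers, y is the line along which they close (so a half turn about z gives the same grasp; the last joint's range is limited). The gripper opens to 85 mm and grips with 20 to 120 N. Pads are 22 mm wide; open, the fingers measure 114 mm over their backs; the gripper's body (76 mm by 85 mm) begins 54 mm behind the grasp point. The pads swing forward as they close: fully open they stand 13 mm farther back than shut.
Start: joints at [76.662, 7.208, -2.269, 80.523, 0, 90], TCP at [0.121, 0.511, 0.231] pointing down, gripper open.
Joint ranges: [-155.77, 155.77], [-54.66, 111.73], [-72.52, 77.12], [-102.08, 115.82], [-83.92, 84.16], [-180, 180]. Speed limits (degrees/s): [136.94, 136.94, 172.46, 180, 180, 180].

INTERFACE

Orientations are given as a 3x3 rotation matrix whose columns are the frame's x, y, z axes.
In Python, from bench import manip gives the robot as it stands. The module is installed in compiled form; this text tells all that it offers.
- The arm moves only by the shell command python3 -m pendant 'ROWS' [OPENING]. ROWS is text: rows parted by semicolons, each of 4 numbers parted by spaces: the shift along the tool's x, y, z in m, then the turn about the tool's z in degrees. In form: x y z spin; .... A call has 1 to 12 rows; each row is the pose to reach, as a shift and turn from the pose commanded when the call began, along the tool's axes at that moment; what a row does not reach only later rows make up. A row lasts 1/12 s, in which the tool goes at most 41.7 mm and 7.16 degrees, less where a joint would pass 70% of its speed; a pose out of reach is approached as far as the arm can. A call with a gripper value outside its range is refused whole. OPENING is the closure, from 0 (fully open) to 1 (shut), set as the call begins (- or left out, the last holds). The fingers move at their own pace and stop on an object; the grip force is fixed at half the most. Time passes only in rows, so rows that repeat a pose let the fingers close. It gives the time, the measured TCP pose, the force, the opening and the grip force at its end, in the units of the state.
- manip.sense(): the state, without advancing time (a new reading comes with each control period).
- manip.grab_frame(name): name is "side" or "top" or "wrist"; returns a dict with "pixels" (480x640x3 uint8, red, green, blue), "fx", "fy", "cx", "cy" (pixels), "k1" (the pictures are not rectified: a ray, as slopes to the right and down, at radius r is drawn at 1 + k1 r^2 times it, then the intrinsics apply), "eye" and "rotation" of the camera in the world. Camera axes: x right, y down, z forward; pixel columns grow to the right and rows downward; lengths in m; the calibration is good to about 2 mm. A picture is of the moment at which its call begins. There is no depth.
- manip.hand_in(): hands the job in; it is judged then, once.
The state is a dict: "t": time; "joint_positions": joint angles; "dq": joint speeds; "joint_torque": joint torques, N m; "eef_pos": TCP position; "orientation": TCP orientation; "ft_force": force on the tool from outside, world axes, zero at the start; "wrist_torque": the same for the moment, N m; "finger_gap": finger opening in m; "gripper_force": force on a finger pad.
Only numpy, scipy, OpenCV 4.12 (cv2) and the standard library are available. Lean on these libraries where they do the work, as an engineer would, in place of code of your own. Each camera call takes 0.05 s, during which the arm holds its last target. There are 200 camera calls.

TASK

The accelerometer arm of the indexing head is locked in its park notch. Pull the sprung knob up, swing the arm round until it points at the tall stud, and let the pin snap fully home in the notch there, feeling for the notch: the notches do not line up quite true with the studs. Never force the pin against the ring, leave the knob free, and leave the loose things on and around the head where they are.

Things in the scene. Friction and masses are not known exactly. Their poses are not given: they have to be found in the camera images.
- indexer: Indexing head, fixed on the bench: round aluminium plate 196 mm across, 10 mm thick, with a steel notched ring of 40 mm radius on it. Origin: on the upright turning axis at bench height; z up; x points from the axis to the middle of the four studs (the park direction). The studs stand 84 mm from the axis at +36, +72, -36 and -72 degrees from x about z.
- ring_top (a point): Point on the turning axis level with the notched ring's top, 34 mm above the bench. Notches are 6 mm deep: a wide park notch (about 15 mm), and one notch 7.6 mm wide for each stud. But a stud's notch lies off the stud's true direction by up to 10 degrees (0.18 rad) one way or the other, each notch by its own unmeasured amount (this frame does not show it).
- knob_bar (a point): Centre of the knob's black grip bar, 56 mm long (x of this frame, pointing along the arm), 16 mm wide (y), 24 mm tall, on the turning axis; 82 mm above the bench when the pin is home. Grip it across its width. Under it a 14 mm round neck; 13 mm below the bar's underside, a 20 mm round collar and a dark lug towards the pin.
- knob: The same sprung knob as a whole; origin on the turning axis, at bench height when home, rising with it. It lifts up to 14 mm to a stop; the spring draws it down with 8 N home, 10 N at 6 mm, 13 N at the stop; damped, so lift at 50 mm/s or less. Over 6 mm up the pin clears the ring. Let go over solid ring it stays 6 mm up; over a notch it snaps down.
- index_pin: Steel locking pin under the knob's lug, 6 mm square with a slightly rounded end, 32 mm from the axis on the arm's side; rises and turns with the knob. Origin: centre of its lower end, 28 mm above the bench when home on a notch floor, 34 mm when it rests on top of the solid ring. It bears 25 N at most.
- nose_tip (a point): Pointed tip of the aluminium sensor arm, 62 mm from the axis, 38 mm above the bench; a small grey accelerometer (top 60 mm above the bench) is fixed just behind the tip. x of this frame points outward along the arm. The arm turns with the knob (1.75 rad either way from the head's x, friction 0.1 N m) but does not rise.
- tall_stud: The tall steel stud, 12 mm diameter, 46 mm tall, on the head's plate 84 mm from the axis. Origin: centre of its foot. The other three studs look alike but are only 18 mm tall; which stud stands where varies.
- spare_sensor_a: Small grey loose accelerometer, 14x21x19 mm, standing on the rear of the plate. Origin: centre of its underside. Leave alone.
- spare_sensor_b: Small grey loose accelerometer, 16x23x19 mm, standing on the rear of the plate. Origin: centre of its underside. Leave alone.
- tee: Small metal T connector, 29x46x18 mm, loose on the bench beside the head. Leave alone.
- screwdriver: Screwdriver 149 mm long, loose, left of the head. Leave alone.
- marker: Marker pen 135 mm long, loose, right of the head. Leave alone.
There are look-alikes about, which are no part of the job. There is more than one size of the indexer; the job needs the larger.

How it is judged (in metres and radians):
On the way, in this order (a step that is already met when the one before it is completed fails the run):
1. the pin is drawn up clear of the ring (z of index_pin in the frame of indexer above 0.0345 m), for 0.1 s.
2. the arm has been swung round to the tall stud (horizontal distance between nose_tip and tall_stud below 0.032 m), for 0.1 s.
At the end, for the whole second after the job is handed in: The arm points at the tall stud (its tip within 32 mm of the stud's axis in plan, which only the notch of that stud gives), the pin is home in that notch (lower end within 2.5 mm of the notch floor), and arm and knob are at rest (horizontal distance between nose_tip and tall_stud below 0.032 m and z of index_pin in the frame of indexer below 0.0305 m and angular speed of index_pin below 0.1 rad/s and linear speed of index_pin below 0.02 m/s); the robot touches nothing.
It fails at once if the pin is pressed against the ring, down or sideways, with more than 25 N (contact force between index_pin and anything else above 25 N).
It fails at once if a loose bystander is shifted by more than 25 mm (distance of any of spare_sensor_a, spare_sensor_b, tee, screwdriver, marker from where it was at the start of the episode above 0.025 m).
It also fails if it takes over 38 s, if anything falls off the work surface, if the arm or the gripper's body presses on something with over 40 N, if the wrist force passes 120 N, or if a joint passes its speed limit or range.

## Working session

There is one attempt and no reset: what is moved stays moved. The work goes in short steps, Python scripts to look and compute and a shell command to move; the robot and the scene stay as the last step left them, time stands still between calls to the robot, and variables do not carry over. Pictures are saved under pics/ and viewed, at most 10 in all, crops included, and the job is handed in when it is done.

```bash
mkdir -p pics; cat > h.py <<'E'
import numpy as np, cv2
from bench import manip
def grab(n,save=None):
    f=manip.grab_frame(n)
    if save: cv2.imwrite('pics/'+save,f['pixels'][...,::-1])
    return f
def ray(f,u,v):
    K=np.array([[f['fx'],0,f['cx']],[0,f['fy'],f['cy']],[0,0,1]])
    d=np.array([(u-f['cx'])/f['fx'],(v-f['cy'])/f['fy']]);p=d.copy()
    for _ in range(20): p=d/(1+f['k1']*(p@p))
    return np.array(f['eye']),np.array(f['rotation'])@np.array([p[0],p[1],1])
def onz(f,u,v,z):
    e,d=ray(f,u,v); return e+d*(z-e[2])/d[2]
def proj(f,P):
    c=np.array(f['rotation']).T@(np.array(P)-f['eye']); p=c[:2]/c[2]; p=p*(1+f['k1']*(p@p))
    return np.array([f['fx']*p[0]+f['cx'],f['fy']*p[1]+f['cy']])
E
python3 - <<'E'
from h import *
a=grab('top','top0.png');b=grab('side','side0.png')
for f in(a,b):print(f['eye'],np.round(f['rotation'],2).tolist(),f['fx'],f['k1'])
s=manip.sense();print(s['t'],s['eef_pos'],np.round(s['orientation'],3).tolist(),s['finger_gap'],s['ft_force'])
E
```

```text
[ 0.34154494 -0.01453836  1.39627076] [[0.01, -0.99, 0.15], [-1.0, -0.01, 0.01], [-0.01, -0.15, -0.99]] 589.0505352584161 0.01193084458881173
[0.43724791 0.98246022 0.9078306 ] [[-1.0, -0.03, 0.07], [-0.07, 0.64, -0.76], [-0.02, -0.77, -0.64]] 570.2429855880491 -0.003708531676789748
0.1 [0.12102923 0.51048116 0.23060501] [[-0.973, 0.231, -0.0], [0.231, 0.973, -0.001], [-0.0, -0.001, -1.0]] 0.08533153327548268 [ 0.72254899 -0.5113466  -0.04338306]
```

View pics/top0.png

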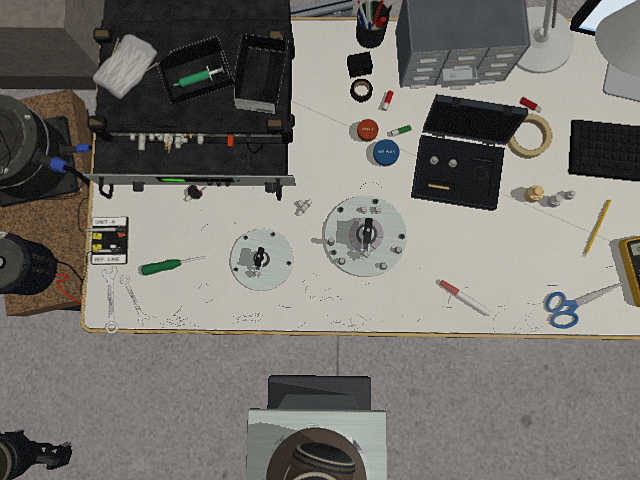

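View pics/side0.png

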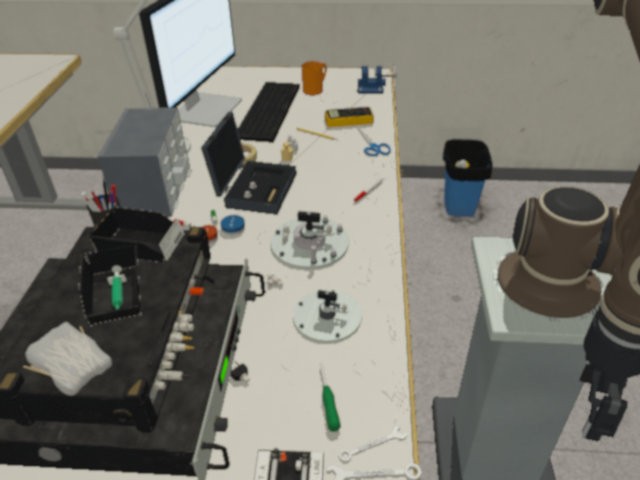

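The top view shows two heads: the smaller at (262,259) and the larger at (365,235). The larger one, about 84 px across, has studs and spares on it and fits the 196 mm plate. In the side view they are at (327,315) and (310,242). I'll confirm in one enlarged crop.

```bash
python3 - <<'E'
from h import *
a=cv2.imread('pics/top0.png')[185:285,310:420];b=cv2.imread('pics/side0.png')[200:275,260:360]
A=cv2.resize(a,(440,400),interpolation=cv2.INTER_CUBIC);B=cv2.resize(b,(533//1,400),interpolation=cv2.INTER_CUBIC)
A=cv2.resize(a,None,fx=3.6,fy=3.6,interpolation=cv2.INTER_CUBIC);B=cv2.resize(b,None,fx=4,fy=4,interpolation=cv2.INTER_CUBIC)
o=np.zeros((400,800,3),np.uint8);o[:360,:396]=A;o[:300,400:]=B
cv2.imwrite('pics/crop.png',o)
f=manip.grab_frame('top')
for u in((323,235),(407,235),(365,196),(365,277)):print(onz(f,*u,.01))
for u in((229,259),(295,259)):print(onz(f,*u,.01))
E
```

```text
[ 0.55752448 -0.01063877  0.01      ]
[ 0.55955893 -0.21026165  0.01      ]
[ 0.65339573 -0.11056169  0.01      ]
[ 0.45847581 -0.11054171  0.01      ]
[0.49765931 0.21162222 0.01      ]
[0.49932324 0.05506937 0.01      ]
```

View pics/crop.png

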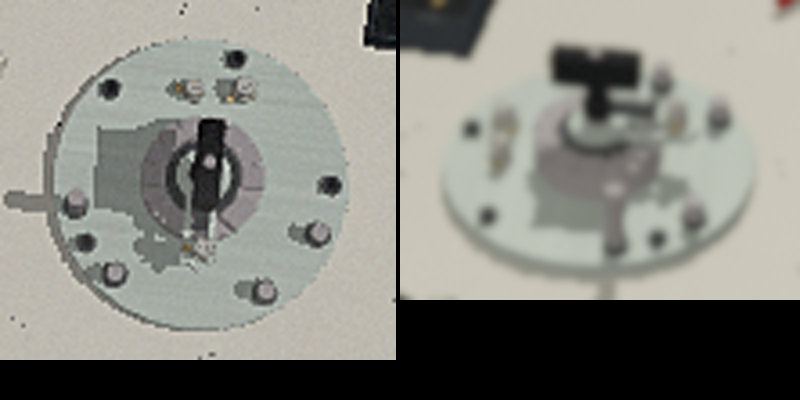

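The crop shows the larger head: the plate spans 0.20 m. Studs are at crop (76,203), (115,273), (264,292) and (318,234). The tall one is at (76,203): it has the long shadow, and the side view shows a tall post at (615,215). The spares are at (190,90) and (240,90), and the arm points down in the image, toward the robot. Now precise numbers.

```bash
python3 - <<'E'
from h import *
f=manip.grab_frame('top');g=manip.grab_frame('side')
im=f['pixels'];hsv=cv2.cvtColor(im,cv2.COLOR_RGB2HSV)
x0,y0=310,185
# plate circle from its left..right rim: fit to greenish mask
def plate(F,roi):
    p=F['pixels'].astype(int);m=((p[...,1]-p[...,0])>4).astype(np.uint8)
    r=np.zeros_like(m);r[roi[1]:roi[3],roi[0]:roi[2]]=1;m*=r
    c=max(cv2.findContours(m,cv2.RETR_EXTERNAL,cv2.CHAIN_APPROX_NONE)[0],key=cv2.contourArea)
    h=cv2.convexHull(c)[:,0].astype(float)
    P=np.array([onz(F,*q,.01)[:2] for q in h])
    A=np.c_[2*P,np.ones(len(P))];s=np.linalg.lstsq(A,(P**2).sum(1),rcond=None)[0]
    return s[:2],np.sqrt(s[2]+s[:2]@s[:2]),len(P)
print(plate(f,(315,185,415,285)));print(plate(g,(262,205,358,275)))
def bar(F,roi):
    p=F['pixels'].max(2);r=np.zeros_like(p);r[roi[1]:roi[3],roi[0]:roi[2]]=1
    m=((p<45)&(r>0)).astype(np.uint8)
    c=max(cv2.findContours(m,cv2.RETR_EXTERNAL,cv2.CHAIN_APPROX_NONE)[0],key=cv2.contourArea)
    return cv2.minAreaRect(c),cv2.boundingRect(c)
r,bb=bar(f,(355,212,378,245));print(r,bb)
for z in(.082,.094):print(z,onz(f,*r[0],z))
C=plate(f,(315,185,415,285))[0]
for n,c,z in(('t',(76,202),.056),('s1',(115,272),.028),('s2',(264,291),.028),('s3',(318,233),.028)):
    P=onz(f,x0+c[0]/3.6,y0+c[1]/3.6,z)[:2]-C;print(n,P,np.hypot(*P),np.degrees(np.arctan2(P[1],P[0])))
for n,c in(('noseacc',(200,245)),):
    P=onz(f,x0+c[0]/3.6,y0+c[1]/3.6,.058)[:2]-C;print(n,P,np.hypot(*P),np.degrees(np.arctan2(P[1],P[0])))
E
```

```text
(array([ 0.55770661, -0.11092379]), np.float64(0.09696439882857258), 38)
(array([ 0.55578562, -0.10299355]), np.float64(0.09598377062601962), 29)
((367.014892578125, 230.3514862060547), (7.8607940673828125, 25.373449325561523), 5.710592269897461) (363, 218, 10, 26)
0.082 [ 0.55794405 -0.11011736  0.082     ]
0.094 [ 0.55596821 -0.10924468  0.094     ]
t [-0.02137422  0.08136502] 0.08412563900560681 104.71877991946705
s1 [-0.06291014  0.05538351] 0.08381538294662746 138.64063275918997
s2 [-0.07422813 -0.04102594] 0.08481122335546515 -151.07053975790805
s3 [-0.03602081 -0.07621322] 0.08429682429971375 -115.29692036562825
noseacc [-0.04844595  0.00242664] 0.04850668165948342 177.1324768726156
```

Head axis is at about (0.557,-0.110) m, the bar direction is about 174°, and the tall stud is at about 103°, so the arm must swing about 72° clockwise seen from above. First, travel at height.

```bash
python3 -m pendant '-0.047 -0.042 0 0;-0.094 -0.084 0 0;-0.14 -0.125 0 0;-0.187 -0.167 0 0;-0.234 -0.208 0 0;-0.28 -0.25 0 0;-0.327 -0.29 0 0;-0.374 -0.333 0 0;-0.42 -0.374 0 0;-0.467 -0.415 0 0;-0.514 -0.457 0 0;-0.5675 -0.503 0 0' 0
python3 - <<'E'
from h import *
s=manip.sense();print(s['t'],s['eef_pos'],np.round(s['orientation'],3).tolist(),s['joint_positions'])
E
```

```text
t: 1.25
eef_pos: [0.4087, 0.0993, 0.2315]
orientation: [[-0.973, 0.231, 0.001], [0.231, 0.973, 0.0], [-0.001, 0.0, -1.0]]
ft_force: [0.6, 2.1, 0.1]
finger_gap: 0.0855
gripper_force: 0.0
1.25 [0.40870539 0.09931665 0.23153253] [[-0.973, 0.231, 0.001], [0.231, 0.973, 0.0], [-0.001, 0.0, -1.0]] [ 1.36528940e+01 -4.11768532e+00 -1.39178555e+01  8.01546918e+01
  7.71245586e-03  2.70046806e+01]
```

```bash
python3 -m pendant '-0.03 -0.026 0.005 -2;-0.06 -0.052 0.01 -4;-0.09 -0.079 0.02 -6;-0.12 -0.105 0.03 -8;-0.15 -0.132 0.04 -8;-0.18 -0.158 0.05 -8;-0.1936 -0.1704 0.06 -8;-0.1936 -0.1704 0.06 -8;-0.1936 -0.1704 0.06 -8' 0
python3 - <<'E'
from h import *
f=grab('wrist','w1.png');s=manip.sense();print(s['t'],s['eef_pos'],np.round(s['orientation'],3).tolist(),s['ft_force'])
p=f['pixels'].max(2);print(f['eye'],np.round(f['rotation'],2).tolist())
E
```

```text
t: 2.0
eef_pos: [0.5567, -0.1098, 0.17]
orientation: [[-0.995, 0.095, -0.003], [0.095, 0.995, 0.001], [0.003, 0.001, -1.0]]
ft_force: [-0.0, 0.6, 1.2]
finger_gap: 0.0852
gripper_force: 0.0
2.05 [ 0.55662453 -0.10900221  0.17090486] [[-0.996, 0.094, -0.001], [0.094, 0.996, 0.001], [0.002, 0.0, -1.0]] [-0.09467204  1.30404589 -0.32149496]
[ 0.48661502 -0.10331504  0.31338012] [[0.09, 0.96, 0.27], [1.0, -0.09, -0.03], [-0.0, 0.27, -0.96]]
```

View pics/w1.png

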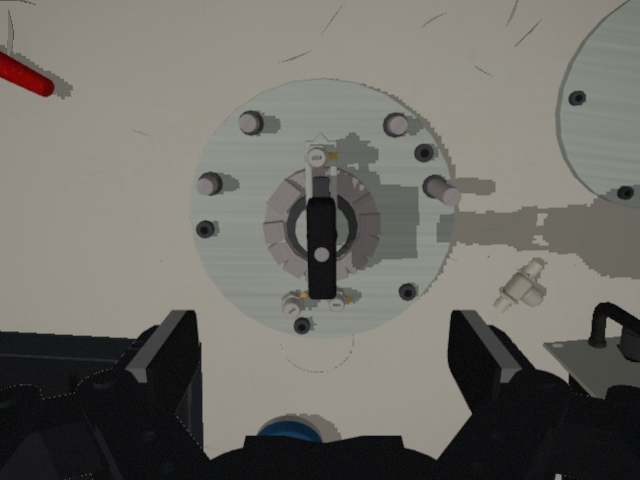

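The wrist view shows the bar at (321,248) aligned with the tool. The tall stud leans outward at (440,190), and the shorts are at (396,124), (250,122) and (210,183). The spares are behind the bar at (292,305) and (337,300). I'll measure the bar here.

```bash
python3 - <<'E'
from h import *
f=grab('wrist');p=f['pixels'].max(2).copy();m=np.zeros_like(p);m[190:305,300:345]=(p[190:305,300:345]<40)
c=max(cv2.findContours(m,cv2.RETR_EXTERNAL,cv2.CHAIN_APPROX_NONE)[0],key=cv2.contourArea)
r=cv2.minAreaRect(c);print(r,cv2.boundingRect(c))
top=[onz(f,*q,.094)[:2] for q in((321,199),(321,298))];print(top,np.linalg.norm(top[0]-top[1]))
d=onz(f,321.5,199,.094)-onz(f,321.0,298,.094);print(np.degrees(np.arctan2(d[1],d[0])))
w=[onz(f,u,250,.094)[:2] for u in(307.5,335.5)];print(w,np.mean(w,0))
T=onz(f,452,197,.056)[:2];print('stud',T)
N=onz(f,320,136,.038)[:2];print('nose',N)
C=np.array([.557,-.110])
for P in(T,N,*[onz(f,*q,.028)[:2] for q in((398,124),(249,120),(208,182))]):
  v=P-C;print(np.hypot(*v),np.degrees(np.arctan2(v[1],v[0])))
E
```

```text
((320.5284118652344, 246.91944885253906), (101.99958801269531, 29.534093856811523), 88.85424041748047) (305, 196, 31, 103)
[array([ 0.526149  , -0.10750957]), array([ 0.58244417, -0.11287072])] 0.056549866189623585
174.29257968077593
[array([ 0.55350951, -0.11752242]), array([ 0.55493684, -0.10229536])] [ 0.55422318 -0.10990889]
stud [ 0.53932848 -0.02762387]
nose [ 0.49588758 -0.10555562]
0.08425027897063835 102.10772114360167
0.0612738184336648 175.8405046089711
0.08462009028355509 138.71928167393875
0.08553769804665368 -151.51621869321474
0.08324622387777145 -116.92863514975036
```

```bash
python3 -m pendant '0 -0.001 0.03 0;0 -0.001 0.055 0;0 -0.001 0.075 0;0 -0.001 0.09 0;0 -0.001 0.1 0;0 -0.001 0.105 0;0 -0.001 0.105 0;0 -0.001 0.105 0' 0
python3 -m pendant '0 0 0 0;0 0 0 0;0 0 0 0;0 0 0 0;0 0 0 0;0 0 0 0;0 0 0 0;0 0 0 0;0 0 0 0;0 0 0 0' 1
```

```text
t: 2.77
eef_pos: [0.5575, -0.1097, 0.0674]
orientation: [[-0.996, 0.092, 0.001], [0.092, 0.996, -0.0], [-0.001, -0.0, -1.0]]
ft_force: [-0.3, 0.4, -0.1]
finger_gap: 0.0855
gripper_force: 0.0
t: 3.6
eef_pos: [0.5572, -0.1106, 0.0666]
orientation: [[-0.996, 0.093, 0.0], [0.093, 0.996, -0.001], [-0.001, -0.001, -1.0]]
ft_force: [-1.2, -3.5, 3.7]
finger_gap: 0.0148
gripper_force: 60.4
```

```bash
python3 -m pendant '0 0 -0.002 0;0 0 -0.004 0;0 0 -0.006 0;0 0 -0.008 0;0 0 -0.0095 0;0 0 -0.01 0;0 0 -0.01 0;0 0 -0.01 0'
```

```text
t: 4.27
eef_pos: [0.5569, -0.1106, 0.0743]
orientation: [[-0.996, 0.093, -0.002], [0.093, 0.996, -0.001], [0.002, -0.001, -1.0]]
ft_force: [4.5, -6.0, -11.2]
finger_gap: 0.0148
gripper_force: 58.5
```

```bash
python3 - <<'E'
from h import *
f=grab('side','s2.png');b=f['pixels'][190:280,250:370,::-1]
cv2.imwrite('pics/s2c.png',cv2.resize(b,None,fx=5,fy=5,interpolation=cv2.INTER_CUBIC))
E
```

```text
(no output)
```

View pics/s2c.png

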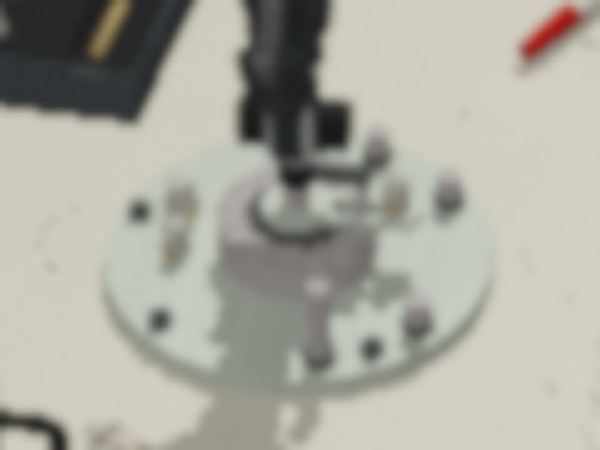

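Pin is clear: about 10.5 mm lift commanded, spring load 11 N. The side crop shows the arm still at park with the pin above the ring, and the tall stud at crop (318,315). Swing to just short of the search band.

```bash
python3 -m pendant '0 0 -0.001 0;0 0 -0.0015 3;0 0 -0.0015 8;0 0 -0.0015 13;0 0 -0.0015 18;0 0 -0.0015 23;0 0 -0.0015 28;0 0 -0.0015 33;0 0 -0.0015 38;0 0 -0.0015 43;0 0 -0.0015 48;0 0 -0.0015 52'; python3 -m pendant '0 0 0 3;0 0 0 5;0 0 0 5;0 0 0 5'
python3 - <<'E'
from h import *
s=manip.sense();R=np.array(s['orientation']);print(np.degrees(np.arctan2(R[1,0],R[0,0])),s['wrist_torque'],s['joint_positions'])
E
```

```text
t: 5.32
eef_pos: [0.5568, -0.1108, 0.0757]
orientation: [[-0.536, 0.844, -0.002], [0.844, 0.536, -0.001], [0.0, -0.002, -1.0]]
ft_force: [3.9, -5.9, -12.0]
finger_gap: 0.0152
gripper_force: 58.7
t: 5.65
eef_pos: [0.5568, -0.1108, 0.0757]
orientation: [[-0.464, 0.886, -0.002], [0.886, 0.464, -0.001], [-0.0, -0.002, -1.0]]
ft_force: [4.9, -7.2, -12.1]
finger_gap: 0.0146
gripper_force: 58.7
117.62312536346822 [-1.33961314 -1.05244349 -0.07702558] [-11.20770315  14.3515429  -13.30222406  62.44522776  -0.09068778
  51.16925985]
```

```bash
for i in 1; do python3 -m pendant '0 0 0.001 0;0 0 0.002 0;0 0 0.003 0;0 0 0.003 0' | grep -E "eef|ft"; done; python3 -m pendant '0 0 0.001 0;0 0 0.001 0' | grep -E "eef|ft";python3 -m pendant '0 0 0.001 0;0 0 0.001 0' | grep -E "eef|ft"
```

```text
eef_pos: [0.5568, -0.1108, 0.0731]
ft_force: [2.6, -6.2, -9.1]
eef_pos: [0.5569, -0.1109, 0.0728]
ft_force: [1.8, -6.3, -5.0]
eef_pos: [0.5569, -0.1109, 0.0725]
ft_force: [0.5, -5.7, -1.3]
```

Pin is resting on the ring with about 9 N of spring load. Now feel along in 2° steps.

```bash
python3 -m pendant '0 0 0 0.7;0 0 0 1.4;0 0 0 2;0 0 0 2' | grep -E "eef|ft|ori";python3 -m pendant '0 0 0 0.7;0 0 0 1.4;0 0 0 2;0 0 0 2' | grep -E "eef|ft|ori"
python3 -c "
from h import *
s=manip.sense();print(s['wrist_torque'])"
```

```text
eef_pos: [0.5569, -0.1109, 0.0725]
orientation: [[-0.433, 0.902, -0.001], [0.902, 0.433, -0.002], [-0.001, -0.001, -1.0]]
ft_force: [-0.4, -5.5, -0.6]
eef_pos: [0.5569, -0.1109, 0.0723]
orientation: [[-0.401, 0.916, -0.001], [0.916, 0.401, -0.002], [-0.001, -0.001, -1.0]]
ft_force: [0.4, -6.2, -2.1]
[-1.17798644 -0.21157829  0.05165006]
```

```bash
python3 -m pendant '0 0 0 0.7;0 0 0 1.4;0 0 0 2;0 0 0 2' | grep -E "eef|ft|ori"
python3 -c "
from h import *
s=manip.sense();print(s['wrist_torque'])"
```

```text
eef_pos: [0.5569, -0.1109, 0.0721]
orientation: [[-0.369, 0.93, -0.001], [0.93, 0.369, -0.002], [-0.001, -0.001, -1.0]]
ft_force: [1.2, -6.5, -3.7]
[-1.17995412 -0.28150918  0.05517345]
```

```bash
python3 -m pendant '0 0 0 0.7;0 0 0 1.4;0 0 0 2;0 0 0 2' | grep -E "eef|ft|ori"
python3 -c "
from h import *
s=manip.sense();print(s['wrist_torque'])"
```

```text
eef_pos: [0.5568, -0.1108, 0.0713]
orientation: [[-0.336, 0.942, -0.001], [0.942, 0.336, -0.001], [-0.001, -0.002, -1.0]]
ft_force: [2.8, -6.1, -8.9]
[-1.24062389 -0.80931389 -0.04843102]
```

Support force is gone at about 109.6°, so the pin is at the notch. Lower gently to check.

```bash
python3 -m pendant '0 0 0.0005 0;0 0 0.001 0;0 0 0.001 0' | grep -E "eef|ft"
python3 -c "
from h import *
s=manip.sense();print(s['wrist_torque'])"
```

```text
eef_pos: [0.5568, -0.1109, 0.0702]
ft_force: [3.5, -7.0, -9.0]
[-1.27555396 -0.88288403 -0.01676837]
```

```bash
python3 -m pendant '0 0 0.0005 0;0 0 0.001 0;0 0 0.001 0' | grep -E "eef|ft"
python3 -c "
from h import *
s=manip.sense();print(s['wrist_torque'])"
```

```text
eef_pos: [0.5568, -0.1108, 0.0693]
ft_force: [2.9, -5.8, -9.5]
[-1.30994468 -0.78527231 -0.03612584]
```

```bash
python3 -m pendant '0 0 0.0005 0;0 0 0.001 0;0 0 0.0015 0;0 0 0.002 0;0 0 0.002 0' | grep -E "eef|ft|ori"
python3 -c "
from h import *
s=manip.sense();print(s['wrist_torque'])"
```

```text
eef_pos: [0.5568, -0.1109, 0.0674]
orientation: [[-0.336, 0.942, -0.001], [0.942, 0.336, -0.001], [-0.001, -0.002, -1.0]]
ft_force: [3.1, -5.3, -8.0]
[-1.3023148  -0.71024295 -0.05579854]
```

Deep in the notch. Release, check, retreat.

```bash
python3 -m pendant '0 0 0 0;0 0 0 0;0 0 0 0;0 0 0 0;0 0 0 0;0 0 0 0;0 0 0 0;0 0 0 0' 0 | grep -E "gap|ft"
python3 -m pendant '0 0 -0.02 0;0 0 -0.05 0;0 0 -0.08 0;0 0 -0.105 0;0 0 -0.105 0;0 0 -0.105 0'
python3 - <<'E'
from h import *
f=grab('wrist','w3.png')
g=grab('side');b=g['pixels'][190:280,250:370,::-1]
cv2.imwrite('pics/s3c.png',cv2.resize(b,None,fx=5,fy=5,interpolation=cv2.INTER_CUBIC))
E
```

```text
ft_force: [0.4, 0.0, 0.2]
finger_gap: 0.0852
t: 9.73
eef_pos: [0.5581, -0.1103, 0.1755]
orientation: [[-0.336, 0.942, 0.004], [0.942, 0.336, -0.001], [-0.002, 0.003, -1.0]]
ft_force: [-0.4, -0.7, -0.3]
finger_gap: 0.0854
gripper_force: 0.0
```

View pics/w3.png

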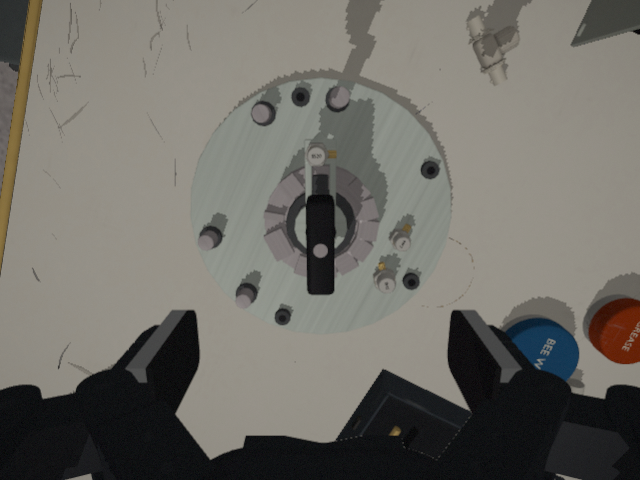

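View pics/s3c.png

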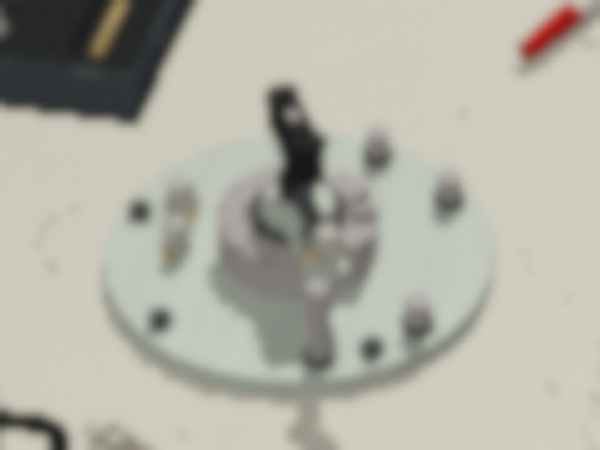

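The wrist view shows the arm at (320,145) pointing beside the tall stud (337,97), and the bar at (320,245). The spares and tee look unmoved. A quick check of bar height (by apparent length) and pointing, then hand in.

```bash
python3 - <<'E'
from h import *
f=grab('wrist');p=f['pixels'].max(2);m=np.zeros_like(p);m[180:310,300:345]=(p[180:310,300:345]<40)
c=max(cv2.findContours(m,cv2.RETR_EXTERNAL,cv2.CHAIN_APPROX_NONE)[0],key=cv2.contourArea)
print(cv2.boundingRect(c),f['eye'],manip.sense()['eef_pos'])
for z in(.088,.094,.100):print(z,np.linalg.norm(onz(f,320,196,z)-onz(f,320,294.5,z)))
N=onz(f,319,138,.038)[:2];T=onz(f,338,94,.056)[:2];print(N,T,np.linalg.norm(N-T))
E
```

```text
(309, 180, 29, 118) [ 0.53270891 -0.04382294  0.31611309] [ 0.556372   -0.10996182  0.17238373]
0.088 0.05808615560768292
0.094 0.0565583303674197
0.1 0.05503050512715655
[ 0.53372628 -0.05576835] [ 0.53575458 -0.02775069] 0.02809097597513164
```

```bash
python3 -c "
from bench import manip
print(manip.hand_in())"
```

```text
the job is handed in; nothing more can be done
None
```

The job is handed in, though it returned no verdict: the arm points about 7.5° off the tall stud's true direction, tip about 24–28 mm from it in plan. The pin measured fully home in that notch, the knob is free, and the loose parts in view looked unmoved.

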